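Turn the ball dish and hold it ready at the open caddy compartment

TASK

Take the white ball dish by the black bar of its bail, lift it straight up off the bench, and only then turn it level through about a quarter turn and carry it gently to the screw caddy, so that the loose steel ball rests in the middle and never rolls out past the black ring in the dish. Finish still holding the dish, level and still, with the tip of its orange lip 1 to 5 cm above the middle of the one open compartment and the lip pointing squarely in from the caddy's front, the side opposite the raised flip-top, with the dish touching nothing but the gripper and the ball. Leave the other things on the bench where they are and do not touch the caddy with the dish.

Things in the scene. Friction and masses are not known exactly. Their poses are not given: they have to be found in the camera images.
- dish_grip (a point): centre of the black grip bar on top of the dish's bail (arched handle): 18 mm wide along dish x (pinch it this way from above), 50 mm along dish y, 20 mm high. It lies on the dish's axis, 90 mm above its underside; 45 mm free between bar and ball. Axes as the dish: x towards the lip, z up
- dish_seat (a point): the middle of the dish, on its axis 18 mm above its underside: where the ball's centre lies when the ball rests in the middle; axes as the dish. The black ring painted in the dish has a radius of 28 mm about it
- lip_tip (a point): outer tip of the dish's orange lip (26 mm wide, 4 mm thick), 90 mm out along dish x from the dish's axis and 27 mm above its underside; axes as the dish
- dish: white round dish, 134 mm across, rim 30 mm high, 10 degree shallow cone inside, orange lip at +x, about 0.26 kg, loose on the bench; origin on its axis at its underside, x towards the lip, z up. At the start the lip points roughly towards the robot
- ball_center (a point): centre of the loose steel ball, 24 mm across, 56 g, lying in the dish
- ball: the ball (its axes turn as it rolls)
- compartment (a point): centre of the mouth of the open caddy compartment (60 by 58 mm inside, rim 48 mm above the bench), any one of the three in the row, steel balls in it; x points from the caddy's front to its back, as the lip must at the end; y along the row; z up. Its clear flip-top stands up 36 mm behind the centre, top 113 mm above the bench
- caddy: the caddy's grey carrier, 75 by 222 by 6 mm, fixed to the bench, with end plates to 51 mm height; origin at the centre of its underside, x from front to back, y along the row of three clear compartments at 66 mm pitch
- bin_open: the open compartment (66 by 64 by 42 mm, standing on the carrier), origin at the centre of its underside, axes as the caddy
- bin_brass: shut compartment with brass screws, same size, top 52 mm above the bench
- bin_steel: shut compartment with dark steel screws, same size
- insulator_c (a point): centre of a green ceramic insulator, 48 mm across, 56 mm high; leave it alone
- door_knob_c (a point): centre of a black plastic door knob, 54 mm across, 58 mm high; leave it alone
- scraper_c (a point): middle of a putty scraper lying flat, 208 by 80 by 18 mm; leave it alone
- screwdriver_grip (a point): handle of a screwdriver lying on the bench; leave it alone
- screw_jar_c (a point): centre of an amber jar, 60 mm across, 80 mm high; leave it alone
- spanner_grip (a point): grip of a spanner lying on the bench; leave it alone

How it is judged:
By the outcome, as a careful person would: the job done as asked, in the order asked, and still so for the second after the job is handed in, while the arm keeps its last pose, push and grip.
It also fails if it takes over 48 s, if anything falls off the work surface, if the arm or the gripper's body presses on something with over 40 N, if the wrist force passes 120 N, or if a joint passes its speed limit or range.

ROBOT

A 7-joint arm with a two-finger parallel gripper is mounted at the origin on the work surface. World frame = base frame: x ahead of the robot, y to its left, z up, the work surface at z = 0. Lengths are in mm, angles in rad, forces in N, time in s.
With the tool pointing down it reaches from about 400 to 900 mm from the base axis. Payload 5.6 kg.
Tool frame: the origin (TCP) lies midway between the tips of the shut fingers; the grasp point (between the pads) lies 19 mm behind it; x points along the fingers, y is the direction in which the jaws open and shut, and the axes are right-handed (so a half turn about x gives the same grasp; the last joint's range is limited). The gripper opens to 92 mm and grips with 3 to 60 N. Pads are 20 mm wide; open, the fingers measure 128 mm over their backs; the gripper's body (75 mm by 189 mm) begins 69 mm behind the grasp point.
Start: joints at [1.299, 0.468, -0.012, 1.603, 0.006, 1.071, -0.056], TCP at [147.383, -633.078, 214.592] pointing down, gripper open.
Joint ranges: [-2.53, 2.53], [-0.31, 2.02], [-1.57, 1.55], [0.28, 2.44], [-1.29, 4.43], [0.15, 1.84], [-2.92, 2.92]. Speed limits (rad/s): [2.57, 2.57, 3.14, 3.14, 3.14, 3.14, 3.14].

INTERFACE

Orientations are given as a rotation vector (axis times angle).
In Python, from cell import robot, grip, kin, viewer gives the robot as it stands. Calls block until the motion is done:
- robot.movep(position, orientation): joint-space move of the TCP to a pose.
- robot.servo_line(position, feed=150, rotation=None): straight line of the TCP; rotation=None keeps the orientation; feed is the mean speed in mm/s.
- robot.goto_joints(angles): joint-space move.
- grip(opening, newtons=None): opening from 0.0 (shut) to 1.0 (fully open); newtons is the grip in N (None keeps the last); returns when the fingers have stopped.
- robot.hold(seconds).
- kin.ik(position, orientation): joint angles nearest the present ones, or None.
- robot.observe(): the state.
- viewer.read_camera(name): name is "side" or "top" or "wrist"; returns the picture (384x512x3 uint8, red, green, blue); there is no depth.
- viewer.camera_info(name): a dict with "camera_matrix" (3x3 intrinsics, pixels), "k1" (the pictures are not rectified: a ray, as slopes to the right and down, at radius r is drawn at 1 + k1 r^2 times it, then the intrinsics apply), "R" (3x3) and "t" (3): a world point X has camera coordinates R X + t. Camera axes: x right, y down, z forward; pixel columns grow to the right and rows downward; lengths in mm; the calibration is good to about 2 mm. A picture is of the moment at which its call begins: read the wrist's pose just before it. camera_info takes no time and is no camera call; for the wrist camera it gives the pose at the moment of the call.
A pose or a line that the arm cannot do raises robot.IKError and nothing moves.
- robot.job_done(): hands the job in, once; it reports no verdict.
Trained networks look in the newest picture that a camera, given by its name, has taken for a name from the list of things; names that differ only in an ending like _2 or _b are one class to them, and where a whole thing is asked for, a point or a joint stands for the part that bears it (a point fixed in the world has none). Each returns a list of dicts, best first, with "confidence" (0 to 1); they miss things now and then, are a little off and sometimes report something else, mostly with a low value. They report only what shows in the picture. A call takes as long as a camera call.
- viewer.silhouettes(name, camera): "mask" (384x512 bool, what is visible of it).
- viewer.pinpoint(name, camera): "at" ([x, y, z] in mm, in the coordinates of the camera as it stood for that picture, good to about 4 mm: a listed point, or the origin of a listed thing).
The state is a dict: "t": time; "joints": joint angles; "joint_velocities": joint speeds; "joint_torque": joint torques, N m; "tcp_pos": TCP position; "tcp_rot": TCP orientation; "contact_force": force on the tool from outside, world axes, zero at the start; "wrist_torque": the same for the moment, N m; "grip_width": opening from 0.0 (shut) to 1.0 (fully open).
Only numpy, scipy, OpenCV 4.12 (cv2) and the standard library are available. Lean on these libraries where they do the work, as an engineer would, in place of code of your own. Each camera call takes 0.05 s, during which the arm holds its last target. There are 200 camera calls.

## Working session

There is one attempt and no reset: what is moved stays moved. The work goes in short steps, each a Python script; the robot and the scene stay as the last script left them, time stands still between calls to the robot, and variables do not carry over. Pictures are saved under pics/ and viewed, about 8 in all and at most 12, crops included, and the job is handed in when it is done.

```bash
mkdir -p pics; cat > h.py <<'E'
from cell import robot, grip, kin, viewer
import numpy as np, cv2
from scipy.spatial.transform import Rotation as Ro
def snap(c,f=None):
    i=viewer.camera_info(c); im=viewer.read_camera(c)
    if f: cv2.imwrite('pics/'+f,im[:,:,::-1])
    return i,im
def pin(n,c,i,k=2):
    return [(round(d['confidence'],2),np.round(np.array(i['R']).T@(np.array(d['at'])-np.array(i['t'])),1)) for d in viewer.pinpoint(n,c)[:k]]
def ray(i,uv):
    K=np.array(i['camera_matrix']);p=cv2.undistortPoints(np.array([[uv]],float),K,np.array([i['k1'],0,0,0.]))[0,0]
    R=np.array(i['R']); return -R.T@np.array(i['t']), R.T@np.array([p[0],p[1],1])
def onz(i,uv,z):
    o,d=ray(i,uv); return o+d*(z-o[2])/d[2]
def proj(i,X):
    K=np.array(i['camera_matrix']);R=np.array(i['R'])
    return cv2.projectPoints(np.atleast_2d(np.array(X,float)),cv2.Rodrigues(R)[0],np.array(i['t'],float),K,np.array([i['k1'],0,0,0.]))[0][:,0]
E
python3 - <<'E'
from h import *
ims=[]
for c in ['top','side']:
    i,im=snap(c); ims.append(im)
    for n in ['dish_grip','dish_seat','lip_tip','dish','ball_center','compartment','caddy','bin_open','bin_brass','bin_steel','insulator_c','door_knob_c','scraper_c','screwdriver_grip','screw_jar_c','spanner_grip']:
        print(c,n,pin(n,c,i))
cv2.imwrite('pics/top1.png',cv2.resize(ims[0],(800,600))[:,:,::-1])
cv2.imwrite('pics/side1.png',cv2.resize(ims[1],(800,600))[:,:,::-1])
s=robot.observe();print(s)
E
```

```text
top dish_grip [(0.88, array([ 578.5, -243.5,   90. ]))]
top dish_seat [(0.67, array([601.2, 309.1,   7.2])), (0.63, array([ 576.6, -234.7,   20.7]))]
top lip_tip [(0.78, array([ 489.1, -218.9,   27.5]))]
top dish [(0.57, array([ 580.8, -238.4,    3.6]))]
top ball_center [(0.59, array([ 576.6, -243.7,   17. ]))]
top compartment [(0.76, array([598.2, 310.2,  48.6]))]
top caddy [(0.51, array([598.8, 311.5,   0.9]))]
top bin_open [(0.66, array([599.8, 309.5,   4.6]))]
top bin_brass [(0.88, array([665.1, 314. ,   4.7]))]
top bin_steel [(0.56, array([533.9, 303.6,   7.9]))]
top insulator_c [(0.55, array([459.1,  -6. ,  29.8]))]
top door_knob_c [(0.75, array([ 735. , -152.8,   26.8]))]
top scraper_c [(0.78, array([744.2,  13.3,  11. ]))]
top screwdriver_grip [(0.79, array([ 427.2, -449.6,   11.3]))]
top screw_jar_c [(0.76, array([ 664.2, -370.2,   41.4]))]
top spanner_grip [(0.62, array([464.2, 468.3,   2.1]))]
side dish_grip [(0.82, array([ 575.9, -238.4,   90.6])), (0.16, array([468.5, 470.4,   6.7]))]
side dish_seat [(0.58, array([ 577.9, -240.7,   21.1])), (0.26, array([ 580. , -238.2, 
[... 907 characters left out ...]
7.7]))]
{'t': 1.7, 'joints': array([ 1.29898947,  0.4674833 , -0.01161707,  1.60270649,  0.00598599,
        1.0713971 , -0.0562749 ]), 'joint_velocities': array([-0.000178  , -0.00050807, -0.00031436, -0.00024205,  0.00020531,
        0.00142367,  0.00153067]), 'joint_torque': array([ 2.55447803e-04, -5.20409024e+01, -1.23315467e-02, -2.44051409e+01,
       -5.66148665e-02,  1.13831711e-02,  1.54920497e-05]), 'tcp_pos': array([ 147.40312845, -633.07103725,  214.60051742]), 'tcp_rot': array([ 2.10023047,  0.24124313, -2.10025764]), 'contact_force': array([-0.41004649, -0.27764542,  0.27930901]), 'wrist_torque': array([ 0.01339353,  0.02422324, -0.03463339]), 'grip_width': 0.9998976788501394}
```

View pics/top1.png

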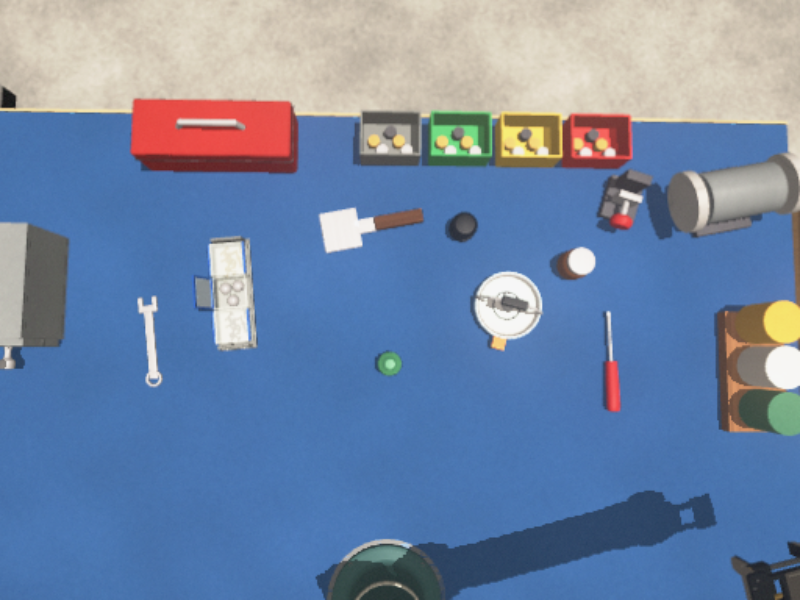

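View pics/side1.png

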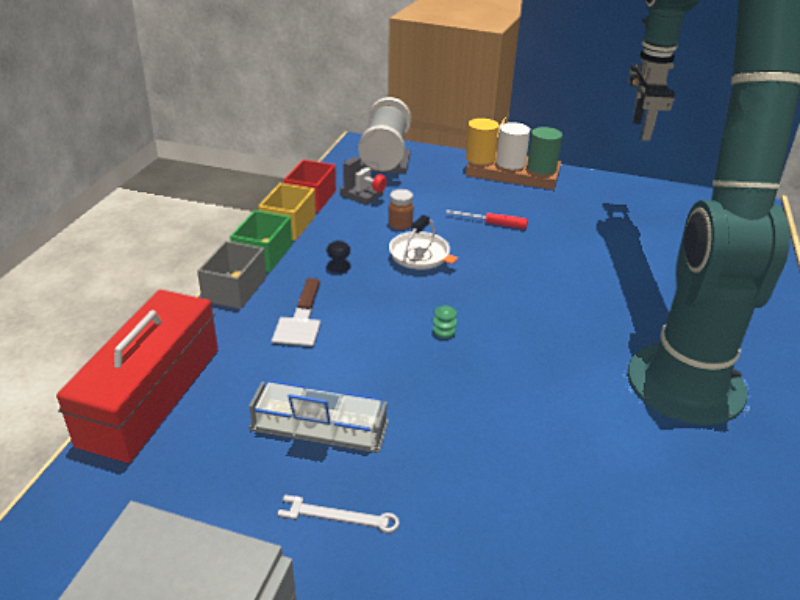

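The top view (800 px wide) shows the dish at (507,306) with its lip at (498,343) pointing towards the robot. The caddy is at (232,293) with the flip-top on its left (+y) side, so its front faces −y. The side view agrees. The networks' heights match the given sizes. Next I check reachability for both wrist options and look from above the dish.

```bash
cat >> h.py <<'E'
def rot(yaw,s=1):  # tool x down, y = s*(dish x dir)
    y=s*np.array([np.cos(yaw),np.sin(yaw),0]); x=np.array([0,0,-1.]); 
    return Ro.from_matrix(np.c_[x,y,np.cross(x,y)]).as_rotvec()
E
python3 - <<'E'
from h import *
print(Ro.from_rotvec(robot.observe()['tcp_rot']).as_matrix().round(2))
y0,y1=np.radians(165.4),np.radians(96.8)
for s in (1,-1):
    for p,y in [((578,-241,250),y0),((578,-241,71),y0),((578,-241,190),y0),((610,219,190),y1),((610,219,130),y1)]:
        j=kin.ik(p,rot(y,s)); print(s,p,None if j is None else np.round(j,2))
E
```

```text
[[-0.    0.23 -0.97]
 [-0.   -0.97 -0.23]
 [-1.    0.    0.  ]]
1 (578, -241, 250) [-0.5   0.75  1.35  1.68 -0.76  1.34 -2.41]
1 (578, -241, 71) [ 0.17  0.6   0.23  1.78 -0.18  0.78 -2.9 ]
1 (578, -241, 190) [-0.49  0.85  1.34  1.74 -0.87  1.29 -2.33]
1 (610, 219, 190) [ 0.3   0.78 -1.1   1.58  0.73  1.24  0.76]
1 (610, 219, 130) [ 0.33  0.92 -1.18  1.62  0.89  1.23  0.65]
-1 (578, -241, 250) [ 0.69  0.45 -0.48  1.6   0.22  1.15 -0.09]
-1 (578, -241, 71) [ 0.67  0.65 -0.46  1.74  0.37  0.83 -0.21]
-1 (578, -241, 190) [ 0.69  0.51 -0.48  1.66  0.26  1.04 -0.12]
-1 (610, 219, 190) [ 0.13  0.63 -0.77  1.59  0.47  1.12 -2.21]
-1 (610, 219, 130) [ 0.08  0.67 -0.69  1.64  0.49  1.01 -2.22]
```

```bash
python3 - <<'E'
from h import *
y0=np.radians(165.4)
robot.movep((578,-241,250),rot(y0,-1))
i,im=snap('wrist','w1.png')
for n in ['dish_grip','dish_seat','lip_tip','dish','ball_center']: print(n,pin(n,'wrist',i))
print(np.round(-np.array(i['R']).T@i['t']), robot.observe()['t'],robot.observe()['tcp_pos'])
E
```

```text
dish_grip []
dish_seat [(0.57, array([ 579. , -240.6,   21.5]))]
lip_tip []
dish [(0.61, array([ 578.8, -239.3,    0.6]))]
ball_center []
[ 594. -177.  419.] 4.0917 [ 577.81956745 -241.48257551  249.9550233 ]
```

View pics/w1.png

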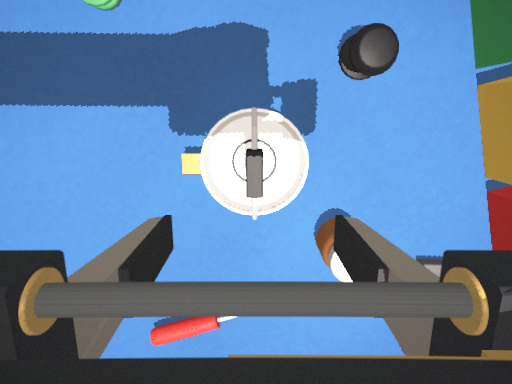

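The wrist view shows the bar at about (254,173) running vertically in the picture, with the lip tip's left edge at about (182,164). I turn these pixels into positions.

```bash
python3 - <<'E'
from h import *
i=viewer.camera_info('wrist'); im=cv2.imread('pics/w1.png').astype(int)
b,g,r=im[...,0],im[...,1],im[...,2]
o=(r>180)&(g>120)&(b<140); o[:130]=0;o[200:]=0;o[:,:170]=0;o[:,215:]=0
ys,xs=np.nonzero(o); print('lip',xs.min(),xs.max(),ys.min(),ys.max())
d=(im.max(2)<110); d[:140]=0;d[205:]=0;d[:,:240]=0;d[:,270:]=0
for y in range(148,200,6): print(y,np.nonzero(d[y])[0][[0,-1]] if d[y].any() else None)
L=onz(i,(xs.min(),(ys.min()+ys.max())/2),27)
T=onz(i,(254.5,173),100); print(L,T)
C=np.array([578.5,-240.5,0]); v=L-C; print(np.degrees(np.arctan2(v[1],v[0])),np.hypot(*v[:2]))
for z,n in((30,'rim'),):
  for uv in((200,162),(309,162),(254,108),(254,214)): print(onz(i,uv,z))
E
```

```text
lip 185 200 153 171
148 None
154 [246 262]
160 [246 262]
166 [246 246]
172 None
178 None
184 None
190 None
196 None
[ 496.95188517 -213.40125617   27.        ] [ 580.37466848 -235.22133439  100.        ]
161.61815960207457 85.9327466620194
[ 515.59702788 -217.77948308   30.        ]
[ 645.85137164 -251.83662021   30.        ]
[ 596.43060114 -172.19422791   30.        ]
[ 563.12820064 -299.88738588   30.        ]
```

```bash
python3 - <<'E'
from h import *
y0=np.radians(165.4)
robot.servo_line((579.8,-236.8,130),150,rot(y0,-1))
robot.servo_line((579.8,-236.8,72),60)
grip(0.35); 
f0=robot.observe()['contact_force']
grip(0.0,25)
s=robot.observe(); print(s['grip_width']*92,s['contact_force']-f0,s['tcp_pos'],s['t'])
robot.servo_line((579.8,-236.8,82),15)
s=robot.observe(); print(s['grip_width']*92,s['contact_force']-f0,s['wrist_torque'],s['tcp_pos'],s['t'])
i,im=snap('wrist','w2.png'); print(pin('ball_center','wrist',i),pin('lip_tip','wrist',i))
i,im2=snap('side'); u=proj(i,(580,-237,40))[0].astype(int); print(u)
c=im2[max(0,u[1]-50):u[1]+50,max(0,u[0]-65):u[0]+65]
out=np.hstack([cv2.resize(im,(400,300)),cv2.resize(c,(400,300))]); cv2.imwrite('pics/c2.png',out[:,:,::-1])
E
```

```text
17.983622983996007 [-0.18061984 -0.02144435 -0.77020054] [ 579.87196751 -236.79371451   71.96509471] 7.4917
17.73216992606894 [-1.60982414 -1.10228072 -1.95886909] [-0.03151189 -0.08571276 -0.02194658] [ 579.69908535 -236.79820101   81.95339293] 8.3083
[(0.46, array([ 578.2, -239.2,   25.1]))] [(0.89, array([ 489.3, -214.8,   34. ]))]
[267 156]
```

View pics/c2.png

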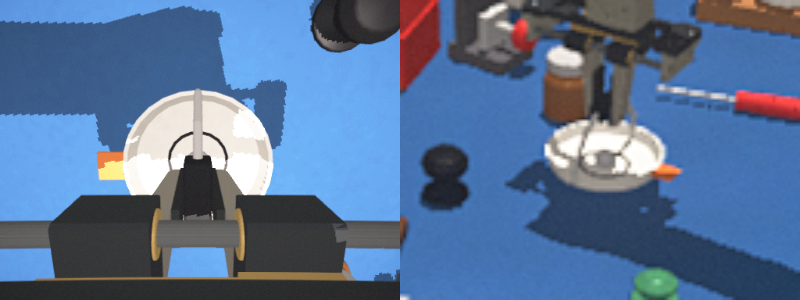

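Holding: grip width is 18 mm and the ball sits inside the ring. Now straight up, then a gentle turn and carry to a standoff.

```bash
python3 - <<'E'
from h import *
robot.servo_line((579.7,-236.8,185),60)
robot.hold(0.3)
s=robot.observe(); print(s['tcp_pos'],s['t'],s['contact_force'])
y1=np.radians(96.9); x=np.array([np.cos(y1),np.sin(y1),0])
C=np.array([598.4,309.5,0])
robot.servo_line(C-(90+55)*x+[0,0,185],90,rot(y1,-1))
robot.hold(0.3)
s=robot.observe(); print(s['tcp_pos'],s['tcp_rot'],rot(y1,-1),s['t'],s['grip_width']*92)
ims=[]
for c in ('wrist','top','side'):
    i,im=snap(c,c+'3.png'); ims.append(im)
    for n in ['lip_tip','dish_seat','ball_center','compartment','caddy','bin_open','bin_brass','bin_steel']: print(c,n,pin(n,c,i,1))
i=viewer.camera_info('top');u=proj(i,(600,260,60))[0].astype(int);print(u)
c=ims[1][max(0,u[1]-60):u[1]+60,max(0,u[0]-80):u[0]+80]
cv2.imwrite('pics/c3.png',np.hstack([cv2.resize(ims[0],(400,300)),cv2.resize(c,(400,300))])[:,:,::-1])
E
```

```text
[ 579.65350197 -236.79586503  184.89739002] 10.675 [ 0.02251835 -0.28236886 -2.83419889]
[615.8050469  165.54025461 184.99526619] [ 2.15924634  0.13017671 -2.15928685] [ 2.15928473  0.13017623 -2.15928473] 15.6167 17.77753699760052
wrist lip_tip [(0.57, array([598.9, 256.3, 136. ]))]
wrist dish_seat [(0.62, array([613.7, 165.4, 134. ]))]
wrist ball_center [(0.62, array([612.6, 169. , 126.6]))]
wrist compartment [(0.77, array([595.9, 312.8,  49.3]))]
wrist caddy [(0.43, array([611.3, 168.1, 127.5]))]
wrist bin_open [(0.59, array([598.6, 312.8,   5. ]))]
wrist bin_brass [(0.9, array([666.2, 313.8,   5.9]))]
wrist bin_steel [(0.91, array([534.7, 309.3,   4.5]))]
top lip_tip []
top dish_seat [(0.75, array([610.6, 166.9, 133.7]))]
top ball_center [(0.38, array([612.5, 162.3, 204.6]))]
top compartment [(0.94, array([597.9, 309.9,  46.1]))]
top caddy []
top bin_open [(0.69, array([601.6, 309. ,   6.3]))]
top bin_brass [(0.51, array([665.5, 311.1,   3.8]))]
top bin_steel [(0.71, array([600.2, 310.4,   6.4]))]
side lip_tip [(0.87, array([602.7, 251.7, 144. ]))]
side dish_seat [(0.69, array([611.8, 163.5, 135.1]))]
side ball_center [(0.54, array([614.3, 156.7, 132.5]))]
side compartment [(0.85, array([598.1, 303.2,  50.6]))]
side caddy [(0.85, array([598.5, 312.5,   2.8]))]
side bin_open [(0.82, array([599.2, 314.4,   8.1]))]
side bin_brass [(0.62, array([667.9, 318.5,   7.3]))]
side bin_steel [(0.87, array([539.6, 301.2,   4.1]))]
[162 185]
```

View pics/c3.png

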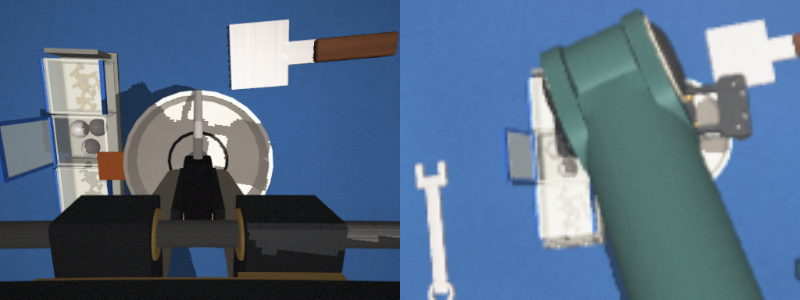

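View pics/wrist3.png

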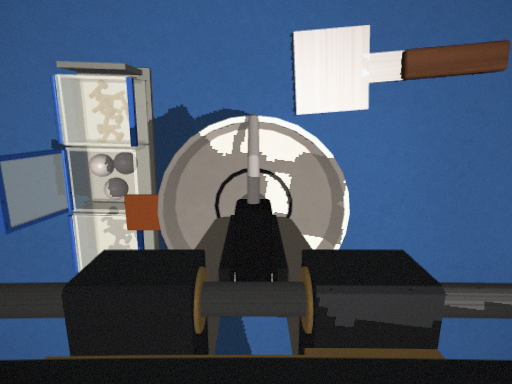

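The wrist view shows the lip at (126–158, 195–230), the open bin's balls at about (110,172), the ball hidden behind the bar inside the ring, and the caddy's edges slightly tilted in the picture. I measure the caddy's yaw and the lip's offset from pixels.

```bash
python3 - <<'E'
from h import *
i=viewer.camera_info('wrist'); print(i['k1'])
a=lambda p,q:np.degrees(np.arctan2(*(q-p)[[1,0]]))
P=lambda u,z:onz(i,u,z)
# lip: tip edge corners, z 142 top
t1,t2=P((126,195),142),P((126,230),142); print('lip tip',(t1+t2)/2, 'width',np.linalg.norm(t1-t2),'edge yaw',a(t2,t1))
for (p,q,z) in [((57,75),(65,145),52),((128,77),(134,145),52),((66,147),(73,211),48),((57,75),(78,270),50),((151,68),(158,248),6)]:
    print(p,q,P(p,z),P(q,z),'row yaw',a(P(q,z),P(p,z)))
print('dish rim', [P(u,143) for u in((158,205),(349,205))], P((254,116),143))
print('ring z~115+', P((217,203),131),P((292,203),131),P((254,169),131))
print('open corners',[P(u,48) for u in((66,147),(142,147),(73,212))])
E
python3 - <<'E'
import cv2
im=cv2.imread('pics/wrist3.png')
cv2.imwrite('pics/c4.png',cv2.resize(im[50:290,0:200],None,fx=2.5*1,fy=2.5,interpolation=cv2.INTER_CUBIC))
E
```

```text
0.026513866541743685
lip tip [602.52653069 254.67265482 142.        ] width 25.73849865071352 edge yaw 1.5569317327213588
(57, 75) (65, 145) [691.16813348 351.88082028  52.        ] [629.40879073 346.54234338  52.        ] row yaw 4.940366372590765
(128, 77) (134, 145) [697.52817707 289.69486959  52.        ] [637.33703503 282.75664986  52.        ] row yaw 6.575451468255775
(66, 147) (73, 211) [626.91912066 347.92539847  48.        ] [563.21115189 342.2830305   48.        ] row yaw 5.061259336129915
(57, 75) (78, 270) [691.23162142 353.05136719  50.        ] [499.71174931 336.64187105  50.        ] row yaw 4.897164176809763
(151, 68) (158, 248) [711.65992823 284.05178196   6.        ] [512.67157951 267.35746142   6.        ] row yaw 4.79565458384669
dish rim [array([611.14338514, 232.60622467, 143.        ]), array([627.01250733, 101.28095243, 143.        ])] [678.80054175 173.83933351 143.        ]
ring z~115+ [613.82129976 193.20543582 131.        ] [620.40937724 138.68766684 131.        ] [642.12598314 169.3512016  131.        ]
open corners [array([626.91912066, 347.92539847,  48.        ]), array([635.77119845, 276.56474385,  48.        ]), array([562.15242715, 342.29450676,  48.        ])]
```

View pics/c4.png

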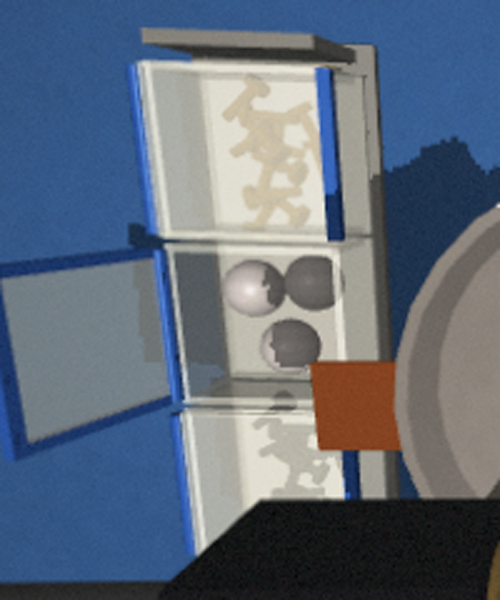

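The caddy's long edges give a row yaw of 5.0°, not 6.9°, from both the wrist picture and the first top picture. So the lip yaw must be 95.0°. The dish sits about 3 mm towards −tool z in the hand. I move in high, check, then lower.

```bash
python3 - <<'E'
from h import *
y1=np.radians(95.0); x=np.array([np.cos(y1),np.sin(y1),0]); zt=np.array([x[1],-x[0],0])
C=np.array([598,311.3,0]); T=C-90*x+2.7*zt
r=rot(y1,-1)
robot.servo_line(T+[0,0,185],35,r); robot.hold(0.3)
robot.servo_line(T+[0,0,150],25); robot.hold(0.5)
s=robot.observe(); print(s['tcp_pos'],T,s['t'],s['grip_width']*92,s['wrist_torque'])
ims=[]
for c in ('wrist','side'):
    i,im=snap(c,c+'5.png'); ims.append(im)
    for n in ['lip_tip','dish_seat','ball_center','compartment']: print(c,n,pin(n,c,i,1))
u=proj(i,(600,270,80))[0].astype(int)
c=ims[1][u[1]-60:u[1]+60,u[0]-80:u[0]+80]
cv2.imwrite('pics/c5.png',np.hstack([cv2.resize(ims[0][60:300,20:340],(400,300)),cv2.resize(c,(400,300),interpolation=2)])[:,:,::-1])
E
```

```text
[608.52458819 221.88497519 150.00650027] [608.53374253 221.87779768   0.        ] 21.0917 17.951447401550038 [ 0.02055236 -0.0250149  -0.01427499]
wrist lip_tip [(0.58, array([597. , 311.9, 101. ]))]
wrist dish_seat [(0.79, array([607. , 222.5,  97.9]))]
wrist ball_center [(0.52, array([606.3, 224.2,  93.2]))]
wrist compartment [(0.93, array([595.3, 313.2,  47.8]))]
side lip_tip [(0.89, array([599.9, 313.4, 106.9]))]
side dish_seat [(0.97, array([605.8, 220.6,  98.1]))]
side ball_center [(0.52, array([605.6, 220.6,  99.1]))]
side compartment [(0.89, array([598.6, 309.7,  51.3]))]
```

View pics/c5.png

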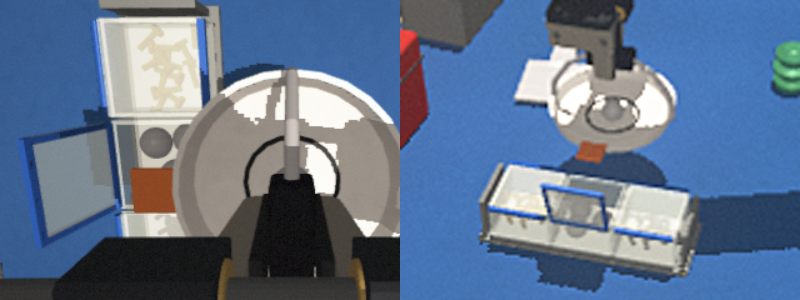

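Wrist and side agree: the lip is within about 2 mm of the compartment's middle in each camera, the caddy edges now run vertical in the wrist crop, and the ball sits inside the ring (side crop at about (612,112)). Lowering to about 38 mm above the mouth.

```bash
python3 - <<'E'
from h import *
s=robot.observe(); p=s['tcp_pos'].copy(); p[2]=132
robot.servo_line((608.2,221.9,132),20); robot.hold(1.0)
s=robot.observe(); print(s['tcp_pos'],s['t'],s['grip_width']*92,s['contact_force'],abs(s['joint_velocities']).max())
i,im0=snap('wrist')
for n in ['lip_tip','dish_seat','ball_center']: print('w',n,pin(n,'wrist',i,1))
i,im=snap('side')
for n in ['lip_tip','dish_seat','ball_center','compartment']: print('s',n,pin(n,'side',i,1))
u=proj(i,(600,270,80))[0].astype(int); c=im[u[1]-50:u[1]+50,u[0]-65:u[0]+65]
cv2.imwrite('pics/c6.png',np.hstack([cv2.resize(im0[60:300,20:340],(400,300)),cv2.resize(c,(400,300),interpolation=2)])[:,:,::-1])
E
```

```text
[608.20418352 221.89108664 132.00444087] 23.6417 17.87116740424252 [ 0.58890411 -0.35010883 -3.88609211] 0.001612181828709451
w lip_tip [(0.63, array([596. , 312.3,  84.8]))]
w dish_seat [(0.93, array([604.2, 221.1,  79.6]))]
w ball_center [(0.61, array([607.2, 224.4,  75.9]))]
s lip_tip [(0.89, array([598.6, 312.2,  88. ]))]
s dish_seat [(0.6, array([603.3, 219.8,  79.8]))]
s ball_center []
s compartment [(0.96, array([599.1, 310.1,  51.3]))]
```

View pics/c6.png

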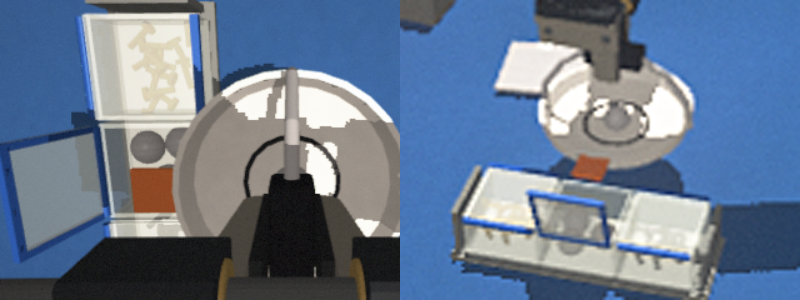

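```bash
python3 -c "
from h import *
robot.job_done()"
```

```text
the job is handed in; nothing more can be done
```

I pinched the dish by its bar at 25 N (measured width about 18 mm) and lifted it straight up about 113 mm. I then turned it level by about 70° on the way to the caddy and lowered it to its end pose. I handed the job in at about 24 s of the 48 s allowed, still holding the dish.

**Position:** In the last checks the lip tip was at about (597, 312, 86) mm, which is about 38 mm above the compartment mouth. That is within about 3 mm of my estimate of its middle, (598, 311).

**Stillness and contact:** The arm was still. The wrist force matched the dish's weight to within 1 N, so I saw no sign of contact. The underside should clear the shut lids by about 8 mm.

**Ball:** It was inside the black ring in every picture I viewed.

**Disagreements:**
- **Caddy direction:** The networks' points gave a row yaw of 6.9°, but the long edges in the pictures gave 5.0°. I used the edges.
- **Side camera:** It placed the compartment up to 3 mm differently from the wrist camera and missed the ball in the last check, though the ball showed in its picture.
- **Level:** I judged this only from the tool's pose and the pictures; I did not measure it separately.

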